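# Return four reagent bottles to their own spill dishes

## Task

Each reagent bottle has been left in a spill dish of the wrong colour: move the bottles so that each stands upright in the dish that matches its cap, using the empty black dish to park a bottle while another dish is freed, and leave the black dish empty at the end. The bottles may leak, so never stand or lay one on the bare bench; set them down rather than dropping them, and leave the glass measuring cylinder undisturbed.

Things in the scene. Friction and masses are not known exactly. Their poses are not given: they have to be found in the camera images.
- bottle_yellow_mid (a point): Loose round reagent bottle of amber glass with a yellow cap and a yellow band round its body, standing upright. The point is its centre, half-way up, 42 mm above its underside; z is the bottle's axis. Total height 84 mm; straight body 48 mm in diameter from the underside up to 58 mm, then a shoulder and a cap 36 mm in diameter. 0.1 to 0.2 kg.
- bottle_blue_mid (a point): Loose round reagent bottle of white plastic with a blue cap and a blue band round its body, standing upright. The point is its centre, half-way up, 42 mm above its underside; z is the bottle's axis. Total height 84 mm; straight body 48 mm in diameter from the underside up to 58 mm, then a shoulder and a cap 36 mm in diameter. 0.1 to 0.2 kg.
- bottle_green_mid (a point): Loose round reagent bottle of amber glass with a green cap and a green band round its body, standing upright. The point is its centre, half-way up, 42 mm above its underside; z is the bottle's axis. Total height 84 mm; straight body 48 mm in diameter from the underside up to 58 mm, then a shoulder and a cap 36 mm in diameter. 0.1 to 0.2 kg.
- bottle_red_mid (a point): Loose round reagent bottle of white plastic with a red cap and a red band round its body, standing upright. The point is its centre, half-way up, 42 mm above its underside; z is the bottle's axis. Total height 84 mm; straight body 48 mm in diameter from the underside up to 58 mm, then a shoulder and a cap 36 mm in diameter. 0.1 to 0.2 kg.
- dish_yellow: Fixed round yellow spill dish lying flat on the bench, the home of the yellow-capped bottle. The origin is the centre of its underside, on the bench; z up. Outer diameter 82 mm, inner diameter 72 mm, flat inner floor 10 mm above the bench, rim 16 mm above the bench.
- dish_blue: Fixed round blue spill dish lying flat on the bench, the home of the blue-capped bottle. The origin is the centre of its underside, on the bench; z up. Outer diameter 82 mm, inner diameter 72 mm, flat inner floor 10 mm above the bench, rim 16 mm above the bench.
- dish_green: Fixed round green spill dish lying flat on the bench, the home of the green-capped bottle. The origin is the centre of its underside, on the bench; z up. Outer diameter 82 mm, inner diameter 72 mm, flat inner floor 10 mm above the bench, rim 16 mm above the bench.
- dish_red: Fixed round red spill dish lying flat on the bench, the home of the red-capped bottle. The origin is the centre of its underside, on the bench; z up. Outer diameter 82 mm, inner diameter 72 mm, flat inner floor 10 mm above the bench, rim 16 mm above the bench.
- dish_black: Fixed round black spill dish lying flat on the bench, empty at the start: the free place for parking a bottle. The origin is the centre of its underside, on the bench; z up. Outer diameter 82 mm, inner diameter 72 mm, flat inner floor 10 mm above the bench, rim 16 mm above the bench.
- measuring_cylinder_mid (a point): Loose slender glass measuring cylinder, 140 mm tall and 22 mm in diameter, on a 56 mm round foot, standing near the far right corner of the dishes as seen from the robot; a bystander. The point is on its axis, half-way up, 70 mm above the bench; z is its axis.
There are look-alikes about, which are no part of the job. There is more than one size of the dish_black; the job needs the smallest.

How it is judged:
By the outcome, as a careful person would: the job done as asked, in the order asked, and still so for the second after the job is handed in, with the robot touching nothing.
It also fails if it takes over 125 s, if anything falls off the work surface, if the arm or the gripper's body presses on something with over 40 N, if the wrist force passes 120 N, or if a joint passes its speed limit or range.

## Robot

A 6-joint arm with a two-finger parallel gripper is mounted at the origin on the work surface. World frame = base frame: x ahead of the robot, y to its left, z up, the work surface at z = 0. Lengths are in m, angles in rad, forces in N, time in s.
With the tool pointing down it reaches from about 0.375 to 0.9 m from the base axis. Payload 3.1 kg.
Tool frame: the origin (TCP) lies on the front face of the gripper's body, between the roots of the fingers; the fingertips stand 73 mm ahead of it and the grasp point (between the pads) lies 54 mm ahead of it (manip.tips_ahead is the distance from the TCP to the fingertips, in m); z points along the fingers, y is the line along which they close (so a half turn about z gives the same grasp; the last joint's range is limited). The gripper opens to 85 mm and grips with 20 to 120 N. Pads are 22 mm wide; open, the fingers measure 114 mm over their backs; the gripper's body (76 mm by 85 mm) begins 54 mm behind the grasp point. The pads swing forward as they close: fully open they stand 13 mm farther back than shut.
Start: joints at [1.119, 0.527, 1.433, -0, 1.181, -0.178], TCP at [0.169, 0.602, 0.304] pointing down, gripper open.
Joint ranges: [-3.08, 3.08], [-0.75, 2.2], [0.22, 2.44], [-1.43, 4.57], [0, 2.65], [-2.85, 2.85]. Speed limits (rad/s): [2.79, 2.79, 3.14, 3.14, 3.14, 3.14].

## Interface

Orientations are given as a unit quaternion [x, y, z, w].
In Python, from station import sense, eyes, workorder, manip gives the robot as it stands.
- The arm moves only by the shell command python3 -m inch 'ROWS' [OPENING] [FORCE]. ROWS is JSON, a list of rows, each an object of numbers: "dx", "dy", "dz": the shift along the tool's x, y, z in cm; "wx", "wy", "wz": the turn, a rotation vector about the tool's x, y, z in degrees. In form: [{"dx": .., "dy": .., "dz": .., "wx": .., "wy": .., "wz": ..}, ...]. A call has 1 to 10 rows; each row shifts and turns the commanded pose from where the row before left it, along the tool's axes as they then stand; what a row does not reach is not made up. A row lasts 1/8 s, in which the tool goes at most 62.5 mm and 10.7 degrees, less where a joint would pass 70% of its speed; a pose out of reach is approached as far as the arm can. A call with a gripper value outside its range is refused whole. OPENING is the opening, from 0 (shut) to 1 (fully open), set as the call begins (- or left out, the last holds). The fingers move at their own pace and stop on an object; FORCE is the grip in N (left out, the last holds). Time passes only in rows, so rows that do not move let the fingers close. It gives the time, the measured TCP pose, the force, the opening and the grip force at its end, in the units of the state.
- sense(): the state, without advancing time (a new reading comes with each control period).
- eyes.snapshot(name): name is "scene" or "top"; returns the picture (384x512x3 uint8, red, green, blue); there is no depth.
- eyes.camera_params(name): a dict with "fx", "fy", "cx", "cy" (pixels), "D" ([k1, k2, p1, p2, k3] as OpenCV has them; the pictures are not rectified), "rvec" (rotation vector, rad) and "tvec" (3), from world to camera coordinates, as OpenCV has them. Camera axes: x right, y down, z forward; pixel columns grow to the right and rows downward; lengths in m; the calibration is good to about 2 mm. A picture is of the moment at which its call begins. camera_params takes no time and is no camera call.
- workorder.sign_off(): hands the job in; it is judged then, once.
The state is a dict: "t": time; "q": joint angles; "qd": joint speeds; "tau": joint torques, N m; "tcp_pos": TCP position; "tool_rot": TCP orientation; "force": force on the tool from outside, world axes, zero at the start; "ft_torque": the same for the moment, N m; "finger_gap": opening from 0.0 (shut) to 1.0 (fully open); "gripper_force": force on a finger pad.
Only numpy, scipy, OpenCV 4.12 (cv2) and the standard library are available. Lean on these libraries where they do the work, as an engineer would, in place of code of your own. Each camera call takes 0.05 s, during which the arm holds its last target. There are 200 camera calls.

## Working session

There is one attempt and no reset: what is moved stays moved. The work goes in short steps, Python scripts to look and compute and a shell command to move; the robot and the scene stay as the last step left them, time stands still between calls to the robot, and variables do not carry over. Pictures are saved under pics/ and viewed, at most 14 in all, crops included, and the job is handed in when it is done.

```bash
mkdir -p pics
python3 - <<'E'
from station import sense, eyes, manip
import cv2
s=sense(); print({k:s[k] for k in('t','tcp_pos','tool_rot','finger_gap')},manip.tips_ahead)
for n in('scene','top'):
    cv2.imwrite(f'pics/{n}0.png',eyes.snapshot(n)[:,:,::-1]); print(n,eyes.camera_params(n))
E
```

```text
{'t': 0.0, 'tcp_pos': array([0.16870985, 0.6012112 , 0.30293237]), 'tool_rot': array([ 1.36469512e-01,  9.90643666e-01, -1.04573899e-03, -3.24619951e-04]), 'finger_gap': 1.002971211129479} 0.0726
scene {'fx': 352.68347937521406, 'fy': 352.68347937521406, 'cx': 253.2482940086534, 'cy': 193.53528694874032, 'D': array([-0.02140981,  0.        ,  0.        ,  0.        ,  0.        ]), 'rvec': array([ 2.11052684,  0.97886975, -0.44782823]), 'tvec': array([-0.32849689, -0.19171234,  1.20145078])}
top {'fx': 383.42988847318753, 'fy': 383.42988847318753, 'cx': 254.06353775985647, 'cy': 193.50626108989363, 'D': array([-0.02193395,  0.        ,  0.        ,  0.        ,  0.        ]), 'rvec': array([ 2.11467234, -2.15824498,  0.16340152]), 'tvec': array([0.01941494, 0.51663852, 1.04348108])}
```

View pics/top0.png

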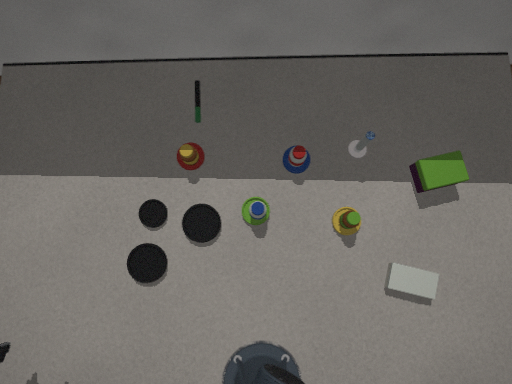

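View pics/scene0.png

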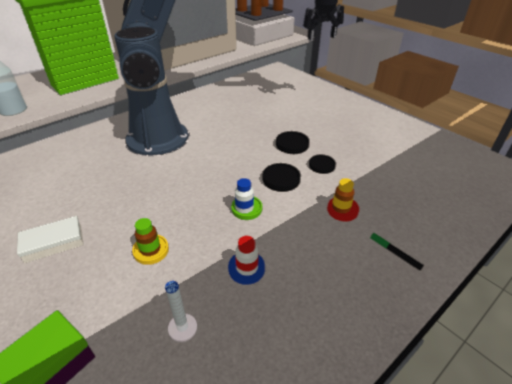

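Top image: the yellow bottle is in the red dish (190,155), red in the blue dish (297,157), blue in the green dish (256,211), and green in the yellow dish (347,221). The cylinder foot is at (358,149).

Black candidates are the discs at (153,213), (202,223) and (147,263), plus the dark pen at (197,100), which isn't a dish. The smallest is (153,213). Colour look-alikes are the green boxes at (440,170) in the top image and (70,40) in the scene image, neither of them a bottle or dish. Next I'll measure all of these and check with a close crop.

```bash
cat > h.py <<'E'
import numpy as np, cv2
from station import eyes, sense
def cam(n):
    p=eyes.camera_params(n); K=np.array([[p['fx'],0,p['cx']],[0,p['fy'],p['cy']],[0,0,1.]])
    return K,p['D'],p['rvec'],p['tvec']
def proj(n,P):
    K,D,r,t=cam(n); return cv2.projectPoints(np.asarray(P,float).reshape(-1,3),r,t,K,D)[0][:,0]
def back(n,uv,z):
    K,D,r,t=cam(n); R=cv2.Rodrigues(r)[0]
    x=cv2.undistortPoints(np.asarray(uv,float).reshape(-1,1,2),K,D)[:,0]
    d=np.c_[x,np.ones(len(x))]@R; c=-R.T@t
    return (c+d*((z-c[2])/d[:,2])[:,None])[:,:2]
def circ(x,y,z,r,k=60):
    a=np.linspace(0,2*np.pi,k); return np.c_[x+r*np.cos(a),y+r*np.sin(a),0*a+z]
HUE={'red':0,'yellow':25,'green':50,'blue':112}
def mask(im,c):
    h=cv2.cvtColor(im,cv2.COLOR_RGB2HSV).astype(int)
    if c=='black': return (h[...,2]<60)
    d=abs(h[...,0]-HUE[c]); d=np.minimum(d,180-d)
    return (d<9)&(h[...,1]>120)&(h[...,2]>50)
def dish(im,c,px,rad=24,z=.016):
    """circle through outermost pixels of the dish colour round px, on plane z"""
    m=mask(im,c); w=np.zeros_like(m); w[px[1]-rad:px[1]+rad,px[0]-rad:px[0]+rad]=1; m=(m&w).astype(np.uint8)
    n,l,s,_=cv2.connectedComponentsWithStats(m,connectivity=8); i=1+np.argmax(s[1:,4])
    ys,xs=np.nonzero(l==i); P=back('top',np.c_[xs,ys],z)
    (x,y),r=cv2.minEnclosingCircle(P.astype(np.float32)); return x,y,r
E
python3 - <<'E'
from h import *
im=eyes.snapshot('top'); 
D={'red':(190,155),'blue':(297,158),'green':(256,211),'yellow':(347,221)}
for c,p in D.items(): print('dish',c,np.round(dish(im,c,p,20),4))
for p in((153,213),(202,223),(147,263)): print('black',p,np.round(dish(im,'black',p,22),4))
B={'yellow':(186,153),'red':(299,152),'blue':(257,210),'green':(353,217)}
S=eyes.snapshot('scene')
for c,p in B.items(): print('cap',c,np.round(dish(im,c,p,8,.084),4))
cap={c:dish(im,c,p,8,.084) for c,p in B.items()}
tiles=[]
home={'yellow':'red','red':'blue','blue':'green','green':'yellow'}
for c in B:
    d=dish(im,home[c],D[home[c]],20); x,y,_=cap[c]
    for n,I in(('top',im),('scene',S)):
        u,v=proj(n,[d[0],d[1],.03])[0].astype(int); k=6;h=24
        t=cv2.resize(I[v-h:v+h,u-h:u+h],None,fx=4,fy=4,interpolation=cv2.INTER_CUBIC)
        for C in(circ(d[0],d[1],.016,.041),circ(x,y,.084,.018),circ(x,y,.01,.024)):
            q=((proj(n,C)-[u-h,v-h]+.5)*4).astype(int); cv2.polylines(t,[q],True,(255,0,255),1)
        tiles.append(t)
o=np.vstack([np.hstack(tiles[::2]),np.hstack(tiles[1::2])])
b=cv2.resize(im[190:290,120:230],(768//4*2,350)); b=np.hstack([b,np.zeros((350,o.shape[1]-b.shape[1],3),np.uint8)])
# cylinder
t=cv2.resize(im[125:165,340:385],(350,311)); b[:311,400:750]=t
o=np.vstack([o,b])[:,:,::-1]; o=cv2.resize(o,None,fx=.8,fy=.8,interpolation=cv2.INTER_AREA);print(o.shape); cv2.imwrite('pics/m1.png',o)
print('cyl',back('top',[[357,150]],.005),back('top',[[371,135]],.14))
E
```

```text
dish red [0.6368 0.1948 0.0411]
dish blue [ 0.6206 -0.1155  0.0405]
dish green [0.4719 0.007  0.0405]
dish yellow [ 0.4372 -0.2524  0.0411]
black (153, 213) [0.4694 0.3025 0.0418]
black (202, 223) [0.4392 0.1624 0.0558]
black (147, 263) [0.3275 0.3168 0.0574]
cap yellow [0.6338 0.1942 0.0204]
cap red [ 0.6236 -0.1177  0.0192]
cap blue [0.4702 0.0011 0.0173]
cap green [ 0.4388 -0.2552  0.018 ]
(587, 614, 3)
cyl [[ 0.64737134 -0.29997224]] [[ 0.65057497 -0.30229868]]
```

View pics/m1.png

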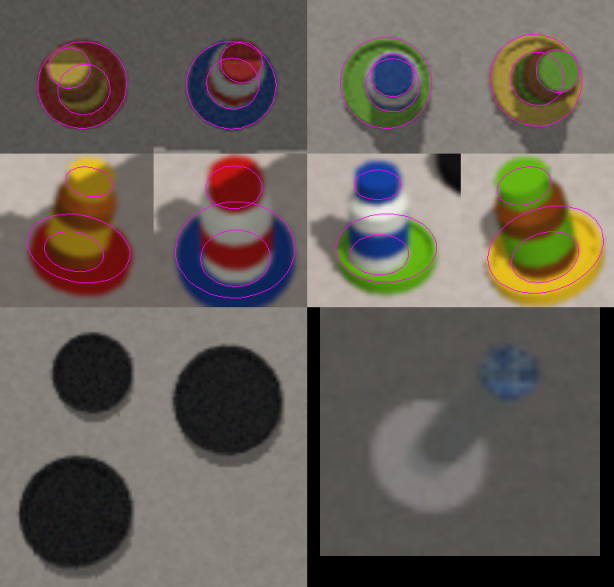

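The rings fit once I account for bottles standing on the 10 mm floor, which puts cap tops at z=0.094. The crop confirms the dish at (153,213) is the smallest, about 82 mm against 112 mm for the others. Next I recompute the caps and the moves in tool axes.

```bash
cat >> h.py <<'E'
from scipy.spatial.transform import Rotation as Ro
def go(x,y,z,yaw=90):
    s=sense(); R=Ro.from_quat(s['tool_rot']); T=Ro.from_quat([np.cos(np.radians(yaw/2)),np.sin(np.radians(yaw/2)),0,0])
    print('d cm (tool)',np.round(R.inv().apply(np.array([x,y,z])-s['tcp_pos'])*100,2),'w deg',np.round((R.inv()*T).as_rotvec(degrees=True),1),'t',s['t'])
E
python3 - <<'E'
from h import *
im=eyes.snapshot('top')
B={'yellow':(186,153),'red':(299,152),'blue':(257,210),'green':(353,217)}
for c,p in B.items():
    print('cap',c,np.round(dish(im,c,p,8,.092),4))
go(.633,.194,.25)
E
python3 -m inch '[{"wz":10},{"wz":10},{"wz":10},{"wz":10},{"wz":10},{"wz":10},{"wz":10},{"wz":4.2}]' 1 40
python3 -c "
from h import *
go(.633,.194,.25)"
```

```text
cap yellow [0.632  0.1925 0.0204]
cap red [ 0.6214 -0.1167  0.0191]
cap blue [0.4692 0.0011 0.0171]
cap green [ 0.4381 -0.2532  0.0179]
d cm (tool) [-55.71 -26.67   5.36] w deg [-0.1  0.  74.3] t 0.25
d cm (tool) [-55.71 -26.67   5.36] w deg [-0.1  0.  74.3] t 0.25invalid input at $[0]: expected keys dx, dy, dz, wx, wy, wz
```

```bash
python3 -m inch '[{"dx":0,"dy":0,"dz":0,"wx":0,"wy":0,"wz":10},{"dx":0,"dy":0,"dz":0,"wx":0,"wy":0,"wz":10},{"dx":0,"dy":0,"dz":0,"wx":0,"wy":0,"wz":10},{"dx":0,"dy":0,"dz":0,"wx":0,"wy":0,"wz":10},{"dx":0,"dy":0,"dz":0,"wx":0,"wy":0,"wz":10},{"dx":0,"dy":0,"dz":0,"wx":0,"wy":0,"wz":10},{"dx":0,"dy":0,"dz":0,"wx":0,"wy":0,"wz":10},{"dx":0,"dy":0,"dz":0,"wx":0,"wy":0,"wz":4.3},{"dx":0,"dy":0,"dz":0,"wx":0,"wy":0,"wz":0}]' 1 40
python3 -c "
from h import *
go(.632,.194,.25)"
```

```text
t: 1.38
tcp_pos: [0.1689, 0.6016, 0.3038]
tool_rot: [0.707, 0.708, -0.0, 0.0]
force: [0.5, 0.2, 0.1]
finger_gap: 0.997
gripper_force: 0.0
d cm (tool) [-40.81  46.26   5.39] w deg [-0.   0.   0.1] t 1.375
```

```bash
python3 -m inch '[{"dx":-3.4,"dy":3.9,"dz":0.5,"wx":0,"wy":0,"wz":0},{"dx":-3.4,"dy":3.9,"dz":0.5,"wx":0,"wy":0,"wz":0},{"dx":-3.4,"dy":3.9,"dz":0.5,"wx":0,"wy":0,"wz":0},{"dx":-3.4,"dy":3.9,"dz":0.5,"wx":0,"wy":0,"wz":0},{"dx":-3.4,"dy":3.9,"dz":0.5,"wx":0,"wy":0,"wz":0},{"dx":-3.4,"dy":3.9,"dz":0.5,"wx":0,"wy":0,"wz":0},{"dx":-3.4,"dy":3.9,"dz":0.5,"wx":0,"wy":0,"wz":0},{"dx":-3.4,"dy":3.9,"dz":0.5,"wx":0,"wy":0,"wz":0},{"dx":-3.4,"dy":3.9,"dz":0.5,"wx":0,"wy":0,"wz":0},{"dx":-3.4,"dy":3.9,"dz":0.5,"wx":0,"wy":0,"wz":0}]'
python3 -m inch '[{"dx":-3.4,"dy":3.7,"dz":0.4,"wx":0,"wy":0,"wz":0},{"dx":-3.4,"dy":3.5,"dz":0,"wx":0,"wy":0,"wz":0},{"dx":0,"dy":0,"dz":0,"wx":0,"wy":0,"wz":0},{"dx":0,"dy":0,"dz":0,"wx":0,"wy":0,"wz":0}]'
python3 -c "
from h import *
go(.632,.194,.108)"
```

```text
t: 2.62
tcp_pos: [0.5603, 0.2606, 0.2538]
tool_rot: [0.707, 0.708, 0.0, 0.0]
force: [0.8, 0.5, 0.6]
finger_gap: 0.999
gripper_force: 0.0
t: 3.12
tcp_pos: [0.6305, 0.1938, 0.2495]
tool_rot: [0.707, 0.707, -0.0, -0.001]
force: [0.2, -0.1, -0.3]
finger_gap: 1.0
gripper_force: 0.0
d cm (tool) [1.000e-02 1.800e-01 1.415e+01] w deg [-0.1 -0.   0. ] t 3.125
```

```bash
python3 -m inch '[{"dx":0,"dy":0.1,"dz":3,"wx":0,"wy":0,"wz":0},{"dx":0,"dy":0,"dz":3,"wx":0,"wy":0,"wz":0},{"dx":0,"dy":0,"dz":2,"wx":0,"wy":0,"wz":0},{"dx":0,"dy":0,"dz":2,"wx":0,"wy":0,"wz":0},{"dx":0,"dy":0,"dz":2,"wx":0,"wy":0,"wz":0},{"dx":0,"dy":0,"dz":1,"wx":0,"wy":0,"wz":0},{"dx":0,"dy":0,"dz":1,"wx":0,"wy":0,"wz":0},{"dx":0,"dy":0,"dz":0.1,"wx":0,"wy":0,"wz":0},{"dx":0,"dy":0,"dz":0,"wx":0,"wy":0,"wz":0},{"dx":0,"dy":0,"dz":0,"wx":0,"wy":0,"wz":0}]'
python3 - <<'E'
from h import *
a=eyes.snapshot('top')[110:200,140:240]; b=eyes.snapshot('scene')[150:240,290:400]
o=np.hstack([cv2.resize(a,(400,360)),cv2.resize(b,(400,327))[:360] if 0 else cv2.resize(b,(400,360))])
cv2.imwrite('pics/g1.png',o[:,:,::-1])
E
```

```text
t: 4.38
tcp_pos: [0.6325, 0.1939, 0.1096]
tool_rot: [0.707, 0.707, 0.001, 0.0]
force: [0.3, 0.8, -0.6]
finger_gap: 1.0
gripper_force: 0.0
```

View pics/g1.png

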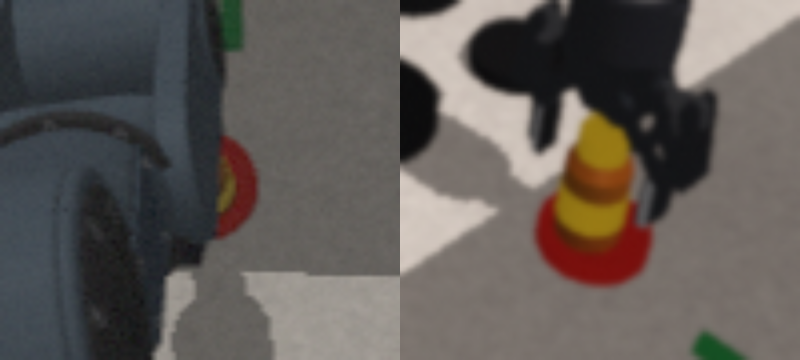

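The fingers (scene crop at about 545,130 and 655,200) straddle the yellow bottle at (600,180). Next I close and lift slightly.

```bash
python3 -m inch '[{"dx":0,"dy":0,"dz":0,"wx":0,"wy":0,"wz":0},{"dx":0,"dy":0,"dz":0,"wx":0,"wy":0,"wz":0},{"dx":0,"dy":0,"dz":0,"wx":0,"wy":0,"wz":0},{"dx":0,"dy":0,"dz":0,"wx":0,"wy":0,"wz":0},{"dx":0,"dy":0,"dz":0,"wx":0,"wy":0,"wz":0},{"dx":0,"dy":0,"dz":0,"wx":0,"wy":0,"wz":0},{"dx":0,"dy":0,"dz":0,"wx":0,"wy":0,"wz":0},{"dx":0,"dy":0,"dz":0,"wx":0,"wy":0,"wz":0}]' 0 30
python3 -m inch '[{"dx":0,"dy":0,"dz":-1,"wx":0,"wy":0,"wz":0},{"dx":0,"dy":0,"dz":-2,"wx":0,"wy":0,"wz":0},{"dx":0,"dy":0,"dz":-2,"wx":0,"wy":0,"wz":0},{"dx":0,"dy":0,"dz":0,"wx":0,"wy":0,"wz":0},{"dx":0,"dy":0,"dz":0,"wx":0,"wy":0,"wz":0}]'
python3 -c "
from h import *
b=eyes.snapshot('scene')[120:240,290:410]
cv2.imwrite('pics/g2.png',cv2.resize(b,(360,360))[:,:,::-1])
go(.4694,.3025,.158)"
```

```text
t: 5.48
tcp_pos: [0.6324, 0.1939, 0.1092]
tool_rot: [0.707, 0.707, 0.0, 0.0]
force: [1.5, 0.4, 4.2]
finger_gap: 0.551
gripper_force: 31.4
t: 6.1
tcp_pos: [0.6318, 0.1938, 0.1592]
tool_rot: [0.707, 0.707, -0.0, 0.0]
force: [-1.1, -0.6, -1.2]
finger_gap: 0.551
gripper_force: 31.1
d cm (tool) [ 10.88 -16.21   0.08] w deg [-0.1  0.   0. ] t 6.15
```

View pics/g2.png

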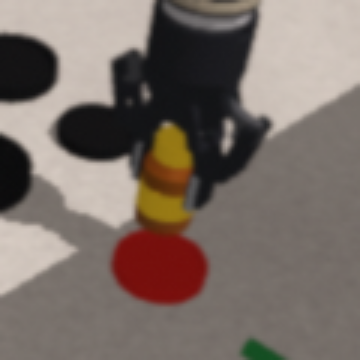

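Yellow is held upright and clear of the red dish at (160,265). Next I carry it to the small black dish.

```bash
python3 -m inch '[{"dx":1.3,"dy":-2,"dz":0,"wx":0,"wy":0,"wz":0},{"dx":2,"dy":-3,"dz":0,"wx":0,"wy":0,"wz":0},{"dx":2,"dy":-3,"dz":0,"wx":0,"wy":0,"wz":0},{"dx":2,"dy":-3,"dz":0,"wx":0,"wy":0,"wz":0},{"dx":2,"dy":-3,"dz":0,"wx":0,"wy":0,"wz":0},{"dx":1.6,"dy":-2.2,"dz":0,"wx":0,"wy":0,"wz":0},{"dx":0,"dy":0,"dz":1,"wx":0,"wy":0,"wz":0},{"dx":0,"dy":0,"dz":1.5,"wx":0,"wy":0,"wz":0},{"dx":0,"dy":0,"dz":1,"wx":0,"wy":0,"wz":0},{"dx":0,"dy":0,"dz":0.7,"wx":0,"wy":0,"wz":0}]'
python3 -m inch '[{"dx":0,"dy":0,"dz":0.3,"wx":0,"wy":0,"wz":0},{"dx":0,"dy":0,"dz":0.2,"wx":0,"wy":0,"wz":0},{"dx":0,"dy":0,"dz":0.2,"wx":0,"wy":0,"wz":0},{"dx":0,"dy":0,"dz":0,"wx":0,"wy":0,"wz":0},{"dx":0,"dy":0,"dz":0,"wx":0,"wy":0,"wz":0}]'
```

```text
t: 7.4
tcp_pos: [0.4705, 0.3021, 0.1156]
tool_rot: [0.707, 0.707, -0.001, -0.0]
force: [0.0, 0.3, -1.5]
finger_gap: 0.552
gripper_force: 31.2
t: 8.02
tcp_pos: [0.4701, 0.3029, 0.1101]
tool_rot: [0.707, 0.707, 0.0, 0.0]
force: [-0.4, -0.8, -0.3]
finger_gap: 0.555
gripper_force: 31.2
```

```bash
python3 -m inch '[{"dx":0,"dy":0,"dz":0.1,"wx":0,"wy":0,"wz":0},{"dx":0,"dy":0,"dz":0.05,"wx":0,"wy":0,"wz":0},{"dx":0,"dy":0,"dz":0,"wx":0,"wy":0,"wz":0}]'
python3 -c "
from h import *
b=eyes.snapshot('scene')[90:210,240:400]
cv2.imwrite('pics/g3.png',cv2.resize(b,(480,360))[:,:,::-1])"
```

```text
t: 8.4
tcp_pos: [0.4701, 0.3029, 0.1092]
tool_rot: [0.707, 0.707, 0.0, 0.0]
force: [0.1, 0.2, 5.0]
finger_gap: 0.556
gripper_force: 31.8
```

View pics/g3.png

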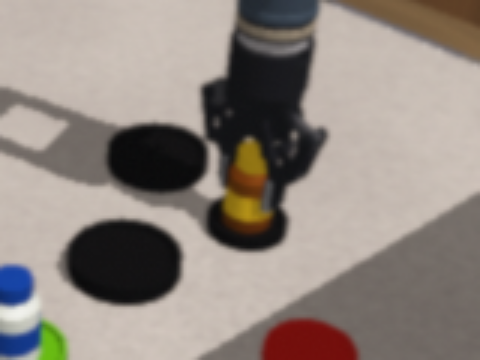

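Yellow sits in the small black dish (250,220) with 5 N of contact. Release, rise, and go to red.

```bash
python3 -m inch '[{"dx":0,"dy":0,"dz":0,"wx":0,"wy":0,"wz":0},{"dx":0,"dy":0,"dz":0,"wx":0,"wy":0,"wz":0},{"dx":0,"dy":0,"dz":0,"wx":0,"wy":0,"wz":0},{"dx":0,"dy":0,"dz":0,"wx":0,"wy":0,"wz":0},{"dx":0,"dy":0,"dz":0,"wx":0,"wy":0,"wz":0},{"dx":0,"dy":0,"dz":-2,"wx":0,"wy":0,"wz":0},{"dx":0,"dy":0,"dz":-3,"wx":0,"wy":0,"wz":0},{"dx":0,"dy":0,"dz":-3,"wx":0,"wy":0,"wz":0},{"dx":0,"dy":0,"dz":-3,"wx":0,"wy":0,"wz":0},{"dx":0,"dy":0,"dz":-3,"wx":0,"wy":0,"wz":0}]' 1
python3 -c "
from h import *
go(.6214,-.1167,.25)"
```

```text
t: 9.7
tcp_pos: [0.4698, 0.3027, 0.2493]
tool_rot: [0.707, 0.707, -0.0, -0.0]
force: [0.7, 0.5, -0.6]
finger_gap: 0.999
gripper_force: 0.0
d cm (tool) [-41.94  15.16  -0.07] w deg [-0.  0.  0.] t 9.7
```

```bash
python3 -m inch '[{"dx":-4.2,"dy":1.5,"dz":0,"wx":0,"wy":0,"wz":0},{"dx":-4.2,"dy":1.5,"dz":0,"wx":0,"wy":0,"wz":0},{"dx":-4.2,"dy":1.5,"dz":0,"wx":0,"wy":0,"wz":0},{"dx":-4.2,"dy":1.5,"dz":0,"wx":0,"wy":0,"wz":0},{"dx":-4.2,"dy":1.5,"dz":0,"wx":0,"wy":0,"wz":0},{"dx":-4.2,"dy":1.5,"dz":0,"wx":0,"wy":0,"wz":0},{"dx":-4.2,"dy":1.5,"dz":0,"wx":0,"wy":0,"wz":0},{"dx":-4.2,"dy":1.5,"dz":0,"wx":0,"wy":0,"wz":0},{"dx":-4.2,"dy":1.5,"dz":0,"wx":0,"wy":0,"wz":0},{"dx":-4.1,"dy":1.5,"dz":0,"wx":0,"wy":0,"wz":0}]'
python3 -m inch '[{"dx":0,"dy":0.1,"dz":0,"wx":0,"wy":0,"wz":0},{"dx":0,"dy":0,"dz":0,"wx":0,"wy":0,"wz":0}]'
python3 -c "
from h import *
go(.6214,-.1167,.109)
im=eyes.snapshot('top'); print(np.round(dish(im,'yellow',(151,210),14,.092),4))"
```

```text
t: 10.95
tcp_pos: [0.6203, -0.1176, 0.2483]
tool_rot: [0.707, 0.707, -0.0, -0.0]
force: [0.7, -1.2, 0.4]
finger_gap: 0.995
gripper_force: 0.0
t: 11.2
tcp_pos: [0.6205, -0.1158, 0.248]
tool_rot: [0.707, 0.707, -0.0, -0.001]
force: [-0.1, -0.3, -0.2]
finger_gap: 1.002
gripper_force: 0.0
d cm (tool) [-0.11  0.11 13.9 ] w deg [-0.1 -0.1 -0. ] t 11.2Traceback (most recent call last):
  File "<string>", line 4, in <module>
    im=eyes.snapshot('top'); print(np.round(dish(im,'yellow',(151,210),14,.092),4))
                                            ~~~~^^^^^^^^^^^^^^^^^^^^^^^^^^^^^^^
  File "h.py", line 24, in dish
    n,l,s,_=cv2.connectedComponentsWithStats(m,connectivity=8); i=1+np.argmax(s[1:,4])
                                                                    ~~~~~~~~~^^^^^^^^^
    return _wrapfunc(a, 'argmax', axis=axis, out=out, **kwds)
    return bound(*args, **kwds)
ValueError: attempt to get argmax of an empty sequence
```

```bash
python3 -c "
from h import *
cv2.imwrite('pics/s2.png',np.hstack([cv2.resize(eyes.snapshot('scene')[120:320,100:400],(450,300)),cv2.resize(eyes.snapshot('top')[130:280,100:250],(300,300))])[:,:,::-1])"
```

```text
(no output)
```

View pics/s2.png

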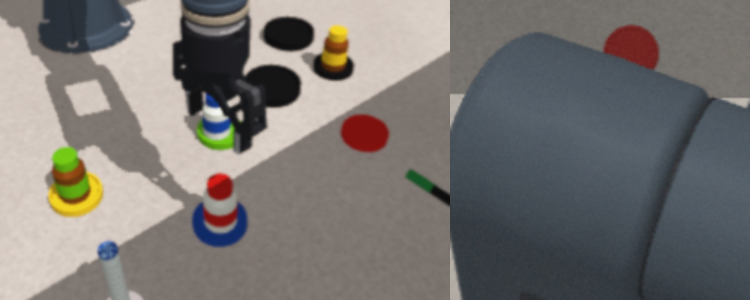

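The arm only hid the view: yellow stands upright in the small black dish (335,60). Next I descend on red.

```bash
python3 -m inch '[{"dx":-0.1,"dy":0.1,"dz":3,"wx":0,"wy":0,"wz":0},{"dx":0,"dy":0,"dz":3,"wx":0,"wy":0,"wz":0},{"dx":0,"dy":0,"dz":2,"wx":0,"wy":0,"wz":0},{"dx":0,"dy":0,"dz":2,"wx":0,"wy":0,"wz":0},{"dx":0,"dy":0,"dz":2,"wx":0,"wy":0,"wz":0},{"dx":0,"dy":0,"dz":1,"wx":0,"wy":0,"wz":0},{"dx":0,"dy":0,"dz":0.9,"wx":0,"wy":0,"wz":0},{"dx":0,"dy":0,"dz":0,"wx":0,"wy":0,"wz":0},{"dx":0,"dy":0,"dz":0,"wx":0,"wy":0,"wz":0}]'
python3 -m inch '[{"dx":0,"dy":0,"dz":0,"wx":0,"wy":0,"wz":0},{"dx":0,"dy":0,"dz":0,"wx":0,"wy":0,"wz":0},{"dx":0,"dy":0,"dz":0,"wx":0,"wy":0,"wz":0},{"dx":0,"dy":0,"dz":0,"wx":0,"wy":0,"wz":0},{"dx":0,"dy":0,"dz":0,"wx":0,"wy":0,"wz":0},{"dx":0,"dy":0,"dz":0,"wx":0,"wy":0,"wz":0},{"dx":0,"dy":0,"dz":0,"wx":0,"wy":0,"wz":0},{"dx":0,"dy":0,"dz":0,"wx":0,"wy":0,"wz":0}]' 0 30
python3 -m inch '[{"dx":0,"dy":0,"dz":-1,"wx":0,"wy":0,"wz":0},{"dx":0,"dy":0,"dz":-2,"wx":0,"wy":0,"wz":0},{"dx":0,"dy":0,"dz":-2,"wx":0,"wy":0,"wz":0},{"dx":0,"dy":0,"dz":0,"wx":0,"wy":0,"wz":0},{"dx":0,"dy":0,"dz":0,"wx":0,"wy":0,"wz":0}]'
python3 -c "
from h import *
go(.6368,.1948,.158)"
```

```text
t: 12.48
tcp_pos: [0.6225, -0.1174, 0.11]
tool_rot: [0.707, 0.707, 0.0, 0.001]
force: [-0.9, -0.4, 0.4]
finger_gap: 0.997
gripper_force: 0.0
t: 13.48
tcp_pos: [0.6225, -0.1173, 0.11]
tool_rot: [0.707, 0.707, 0.0, 0.001]
force: [0.4, 0.2, 5.1]
finger_gap: 0.555
gripper_force: 31.3
t: 14.1
tcp_pos: [0.6219, -0.1171, 0.1597]
tool_rot: [0.707, 0.707, 0.0, 0.0]
force: [-0.4, 0.1, -2.2]
finger_gap: 0.555
gripper_force: 31.2
d cm (tool) [31.19  1.49  0.17] w deg [0. 0. 0.] t 14.1
```

```bash
python3 -m inch '[{"dx":2.2,"dy":0.1,"dz":0,"wx":0,"wy":0,"wz":0},{"dx":3.5,"dy":0.2,"dz":0,"wx":0,"wy":0,"wz":0},{"dx":3.5,"dy":0.2,"dz":0,"wx":0,"wy":0,"wz":0},{"dx":3.5,"dy":0.2,"dz":0,"wx":0,"wy":0,"wz":0},{"dx":3.5,"dy":0.2,"dz":0,"wx":0,"wy":0,"wz":0},{"dx":3.5,"dy":0.2,"dz":0,"wx":0,"wy":0,"wz":0},{"dx":3.5,"dy":0.2,"dz":0,"wx":0,"wy":0,"wz":0},{"dx":3.5,"dy":0.1,"dz":0,"wx":0,"wy":0,"wz":0},{"dx":3,"dy":0.1,"dz":0,"wx":0,"wy":0,"wz":0},{"dx":1.5,"dy":0,"dz":0,"wx":0,"wy":0,"wz":0}]'
python3 -m inch '[{"dx":0,"dy":0,"dz":1,"wx":0,"wy":0,"wz":0},{"dx":0,"dy":0,"dz":1.5,"wx":0,"wy":0,"wz":0},{"dx":0,"dy":0,"dz":1,"wx":0,"wy":0,"wz":0},{"dx":0,"dy":0,"dz":0.7,"wx":0,"wy":0,"wz":0},{"dx":0,"dy":0,"dz":0.3,"wx":0,"wy":0,"wz":0},{"dx":0,"dy":0,"dz":0.2,"wx":0,"wy":0,"wz":0},{"dx":0,"dy":0,"dz":0.2,"wx":0,"wy":0,"wz":0},{"dx":0,"dy":0,"dz":0,"wx":0,"wy":0,"wz":0},{"dx":0,"dy":0,"dz":0,"wx":0,"wy":0,"wz":0}]'
```

```text
t: 15.35
tcp_pos: [0.6357, 0.1976, 0.1585]
tool_rot: [0.706, 0.708, -0.001, -0.001]
force: [-0.3, -0.9, -1.6]
finger_gap: 0.552
gripper_force: 31.2
t: 16.48
tcp_pos: [0.6372, 0.1949, 0.1107]
tool_rot: [0.707, 0.707, 0.0, 0.0]
force: [-0.6, 0.0, -2.3]
finger_gap: 0.551
gripper_force: 31.2
```

```bash
python3 -m inch '[{"dx":0,"dy":0,"dz":0.1,"wx":0,"wy":0,"wz":0},{"dx":0,"dy":0,"dz":0.05,"wx":0,"wy":0,"wz":0},{"dx":0,"dy":0,"dz":0,"wx":0,"wy":0,"wz":0},{"dx":0,"dy":0,"dz":0,"wx":0,"wy":0,"wz":0}]'
```

```text
t: 16.98
tcp_pos: [0.6372, 0.1949, 0.11]
tool_rot: [0.707, 0.707, 0.0, 0.0]
force: [-1.8, 0.4, 4.7]
finger_gap: 0.554
gripper_force: 31.8
```

Contact is felt. Release, rise, and go to blue.

```bash
python3 -m inch '[{"dx":0,"dy":0,"dz":0,"wx":0,"wy":0,"wz":0},{"dx":0,"dy":0,"dz":0,"wx":0,"wy":0,"wz":0},{"dx":0,"dy":0,"dz":0,"wx":0,"wy":0,"wz":0},{"dx":0,"dy":0,"dz":0,"wx":0,"wy":0,"wz":0},{"dx":0,"dy":0,"dz":0,"wx":0,"wy":0,"wz":0},{"dx":0,"dy":0,"dz":-2,"wx":0,"wy":0,"wz":0},{"dx":0,"dy":0,"dz":-3,"wx":0,"wy":0,"wz":0},{"dx":0,"dy":0,"dz":-3,"wx":0,"wy":0,"wz":0},{"dx":0,"dy":0,"dz":-3,"wx":0,"wy":0,"wz":0},{"dx":0,"dy":0,"dz":-3,"wx":0,"wy":0,"wz":0}]' 1
python3 -c "
from h import *
go(.4692,.0011,.25)"
```

```text
t: 18.23
tcp_pos: [0.6371, 0.1949, 0.2516]
tool_rot: [0.707, 0.707, 0.001, 0.001]
force: [1.4, 0.7, 1.2]
finger_gap: 0.995
gripper_force: 0.0
d cm (tool) [-19.37 -16.8    0.13] w deg [ 0.1 -0.   0. ] t 18.225
```

```bash
python3 -m inch '[{"dx":-2.4,"dy":-2.1,"dz":0,"wx":0,"wy":0,"wz":0},{"dx":-2.4,"dy":-2.1,"dz":0,"wx":0,"wy":0,"wz":0},{"dx":-2.4,"dy":-2.1,"dz":0,"wx":0,"wy":0,"wz":0},{"dx":-2.4,"dy":-2.1,"dz":0,"wx":0,"wy":0,"wz":0},{"dx":-2.4,"dy":-2.1,"dz":0,"wx":0,"wy":0,"wz":0},{"dx":-2.4,"dy":-2.1,"dz":0,"wx":0,"wy":0,"wz":0},{"dx":-2.4,"dy":-2.1,"dz":0,"wx":0,"wy":0,"wz":0},{"dx":-2.6,"dy":-2.1,"dz":0,"wx":0,"wy":0,"wz":0},{"dx":0,"dy":0,"dz":0,"wx":0,"wy":0,"wz":0},{"dx":0,"dy":0,"dz":0,"wx":0,"wy":0,"wz":0}]'
python3 -c "
from h import *
go(.4692,.0011,.110)
cv2.imwrite('pics/s3.png',cv2.resize(eyes.snapshot('scene')[120:320,100:400],(600,400))[:,:,::-1])"
```

```text
t: 19.48
tcp_pos: [0.4699, 0.0008, 0.25]
tool_rot: [0.707, 0.707, 0.001, 0.001]
force: [1.5, -0.2, 0.1]
finger_gap: 0.997
gripper_force: 0.0
d cm (tool) [ 0.04 -0.11 14.  ] w deg [ 0.2  0.  -0. ] t 19.475
```

View pics/s3.png

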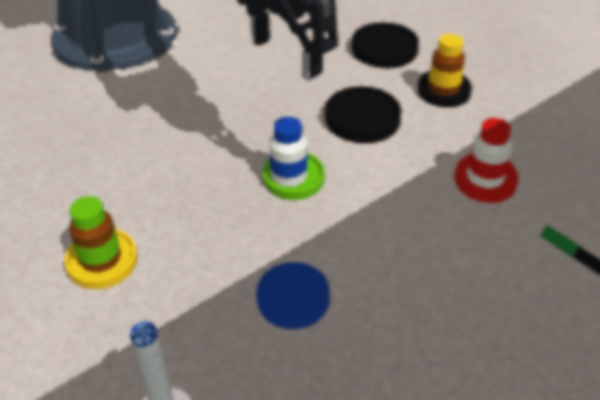

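Red stands upright in the red dish (490,165) and the blue dish is free (293,295). Now blue.

```bash
python3 -m inch '[{"dx":0,"dy":-0.1,"dz":3,"wx":0,"wy":0,"wz":0},{"dx":0,"dy":0,"dz":3,"wx":0,"wy":0,"wz":0},{"dx":0,"dy":0,"dz":2,"wx":0,"wy":0,"wz":0},{"dx":0,"dy":0,"dz":2,"wx":0,"wy":0,"wz":0},{"dx":0,"dy":0,"dz":2,"wx":0,"wy":0,"wz":0},{"dx":0,"dy":0,"dz":1,"wx":0,"wy":0,"wz":0},{"dx":0,"dy":0,"dz":1,"wx":0,"wy":0,"wz":0},{"dx":0,"dy":0,"dz":0,"wx":0,"wy":0,"wz":0},{"dx":0,"dy":0,"dz":0,"wx":0,"wy":0,"wz":0}]'
python3 -m inch '[{"dx":0,"dy":0,"dz":0,"wx":0,"wy":0,"wz":0},{"dx":0,"dy":0,"dz":0,"wx":0,"wy":0,"wz":0},{"dx":0,"dy":0,"dz":0,"wx":0,"wy":0,"wz":0},{"dx":0,"dy":0,"dz":0,"wx":0,"wy":0,"wz":0},{"dx":0,"dy":0,"dz":0,"wx":0,"wy":0,"wz":0},{"dx":0,"dy":0,"dz":0,"wx":0,"wy":0,"wz":0},{"dx":0,"dy":0,"dz":0,"wx":0,"wy":0,"wz":0},{"dx":0,"dy":0,"dz":0,"wx":0,"wy":0,"wz":0}]' 0 30
python3 -m inch '[{"dx":0,"dy":0,"dz":-1,"wx":0,"wy":0,"wz":0},{"dx":0,"dy":0,"dz":-2,"wx":0,"wy":0,"wz":0},{"dx":0,"dy":0,"dz":-2,"wx":0,"wy":0,"wz":0},{"dx":0,"dy":0,"dz":0,"wx":0,"wy":0,"wz":0},{"dx":0,"dy":0,"dz":0,"wx":0,"wy":0,"wz":0}]'
python3 -c "
from h import *
go(.6206,-.1155,.16)"
```

```text
t: 20.65
tcp_pos: [0.4684, 0.0008, 0.1093]
tool_rot: [0.707, 0.707, 0.0, 0.0]
force: [-0.0, 0.5, -0.2]
finger_gap: 0.999
gripper_force: 0.0
t: 21.65
tcp_pos: [0.4684, 0.0007, 0.1095]
tool_rot: [0.707, 0.707, 0.0, 0.001]
force: [-0.2, 0.4, 6.1]
finger_gap: 0.554
gripper_force: 30.4
t: 22.28
tcp_pos: [0.4677, 0.0009, 0.1586]
tool_rot: [0.707, 0.707, -0.0, -0.0]
force: [0.0, 0.3, -1.1]
finger_gap: 0.551
gripper_force: 31.4
d cm (tool) [-11.64  15.28  -0.15] w deg [-0. -0.  0.] t 22.275
```

```bash
python3 -m inch '[{"dx":-1.6,"dy":2.2,"dz":0,"wx":0,"wy":0,"wz":0},{"dx":-2,"dy":2.6,"dz":0,"wx":0,"wy":0,"wz":0},{"dx":-2,"dy":2.6,"dz":0,"wx":0,"wy":0,"wz":0},{"dx":-2,"dy":2.6,"dz":0,"wx":0,"wy":0,"wz":0},{"dx":-2,"dy":2.6,"dz":0,"wx":0,"wy":0,"wz":0},{"dx":-2,"dy":2.6,"dz":0,"wx":0,"wy":0,"wz":0},{"dx":0,"dy":0,"dz":0,"wx":0,"wy":0,"wz":0},{"dx":0,"dy":0,"dz":1,"wx":0,"wy":0,"wz":0},{"dx":0,"dy":0,"dz":1.5,"wx":0,"wy":0,"wz":0},{"dx":0,"dy":0,"dz":1,"wx":0,"wy":0,"wz":0}]'
python3 -m inch '[{"dx":0,"dy":0,"dz":0.7,"wx":0,"wy":0,"wz":0},{"dx":0,"dy":0,"dz":0.3,"wx":0,"wy":0,"wz":0},{"dx":0,"dy":0,"dz":0.2,"wx":0,"wy":0,"wz":0},{"dx":0,"dy":0,"dz":0.2,"wx":0,"wy":0,"wz":0},{"dx":0,"dy":0,"dz":0,"wx":0,"wy":0,"wz":0},{"dx":0,"dy":0,"dz":0,"wx":0,"wy":0,"wz":0}]'
```

```text
t: 23.52
tcp_pos: [0.6187, -0.1143, 0.122]
tool_rot: [0.707, 0.707, -0.001, -0.002]
force: [0.1, 0.0, -2.6]
finger_gap: 0.553
gripper_force: 31.5
t: 24.28
tcp_pos: [0.6202, -0.1153, 0.1101]
tool_rot: [0.707, 0.707, 0.0, 0.0]
force: [0.8, 0.3, -2.3]
finger_gap: 0.551
gripper_force: 31.5
```

```bash
python3 -m inch '[{"dx":0,"dy":0,"dz":0.1,"wx":0,"wy":0,"wz":0},{"dx":0,"dy":0,"dz":0.05,"wx":0,"wy":0,"wz":0},{"dx":0,"dy":0,"dz":0,"wx":0,"wy":0,"wz":0},{"dx":0,"dy":0,"dz":0,"wx":0,"wy":0,"wz":0}]'
```

```text
t: 24.78
tcp_pos: [0.6203, -0.1152, 0.1095]
tool_rot: [0.707, 0.707, 0.0, 0.0]
force: [-1.1, 0.1, 4.4]
finger_gap: 0.553
gripper_force: 32.2
```

```bash
python3 -m inch '[{"dx":0,"dy":0,"dz":0,"wx":0,"wy":0,"wz":0},{"dx":0,"dy":0,"dz":0,"wx":0,"wy":0,"wz":0},{"dx":0,"dy":0,"dz":0,"wx":0,"wy":0,"wz":0},{"dx":0,"dy":0,"dz":0,"wx":0,"wy":0,"wz":0},{"dx":0,"dy":0,"dz":0,"wx":0,"wy":0,"wz":0},{"dx":0,"dy":0,"dz":-2,"wx":0,"wy":0,"wz":0},{"dx":0,"dy":0,"dz":-3,"wx":0,"wy":0,"wz":0},{"dx":0,"dy":0,"dz":-3,"wx":0,"wy":0,"wz":0},{"dx":0,"dy":0,"dz":-3,"wx":0,"wy":0,"wz":0},{"dx":0,"dy":0,"dz":-3,"wx":0,"wy":0,"wz":0}]' 1
python3 -m inch '[{"dx":-1.7,"dy":-2.3,"dz":0,"wx":0,"wy":0,"wz":0},{"dx":-1.7,"dy":-2.3,"dz":0,"wx":0,"wy":0,"wz":0},{"dx":-1.7,"dy":-2.3,"dz":0,"wx":0,"wy":0,"wz":0},{"dx":-1.7,"dy":-2.3,"dz":0,"wx":0,"wy":0,"wz":0},{"dx":-1.7,"dy":-2.3,"dz":0,"wx":0,"wy":0,"wz":0},{"dx":-1.7,"dy":-2.3,"dz":0,"wx":0,"wy":0,"wz":0},{"dx":-1.7,"dy":-2.3,"dz":0,"wx":0,"wy":0,"wz":0},{"dx":-1.9,"dy":-2.1,"dz":0,"wx":0,"wy":0,"wz":0},{"dx":0,"dy":0,"dz":0,"wx":0,"wy":0,"wz":0},{"dx":0,"dy":0,"dz":0,"wx":0,"wy":0,"wz":0}]'
python3 -c "
from h import *
go(.4381,-.2532,.11)
cv2.imwrite('pics/s4.png',cv2.resize(eyes.snapshot('scene')[120:360,80:400],(640,480))[:,:,::-1])"
```

```text
t: 26.02
tcp_pos: [0.6202, -0.1152, 0.2511]
tool_rot: [0.707, 0.707, 0.0, 0.001]
force: [0.3, -0.4, 0.4]
finger_gap: 1.002
gripper_force: 0.0
t: 27.28
tcp_pos: [0.4386, -0.2532, 0.2493]
tool_rot: [0.707, 0.707, 0.0, 0.001]
force: [0.2, -0.7, 0.2]
finger_gap: 0.997
gripper_force: 0.0
d cm (tool) [ 1.000e-02 -7.000e-02  1.393e+01] w deg [ 0.1  0.  -0. ] t 27.275
```

View pics/s4.png

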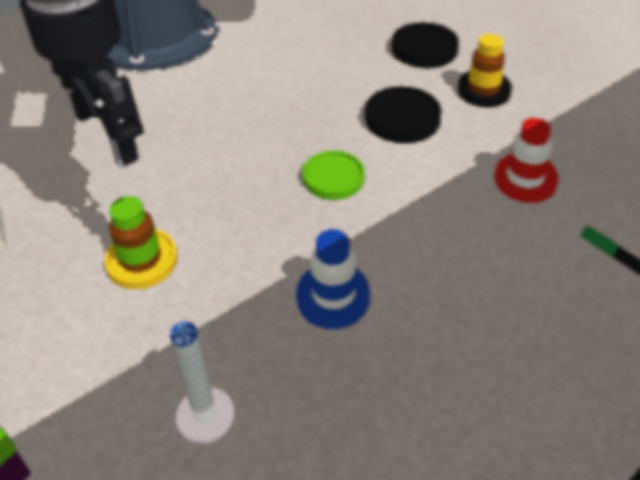

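Blue stands in the blue dish (333,285), the green dish is free (333,175), and the cylinder is undisturbed (200,390). Now green.

```bash
python3 -m inch '[{"dx":0,"dy":0,"dz":3,"wx":0,"wy":0,"wz":0},{"dx":0,"dy":0,"dz":3,"wx":0,"wy":0,"wz":0},{"dx":0,"dy":0,"dz":2,"wx":0,"wy":0,"wz":0},{"dx":0,"dy":0,"dz":2,"wx":0,"wy":0,"wz":0},{"dx":0,"dy":0,"dz":2,"wx":0,"wy":0,"wz":0},{"dx":0,"dy":0,"dz":1,"wx":0,"wy":0,"wz":0},{"dx":0,"dy":0,"dz":1,"wx":0,"wy":0,"wz":0},{"dx":0,"dy":0,"dz":0,"wx":0,"wy":0,"wz":0},{"dx":0,"dy":0,"dz":0,"wx":0,"wy":0,"wz":0}]'
python3 -m inch '[{"dx":0,"dy":0,"dz":0,"wx":0,"wy":0,"wz":0},{"dx":0,"dy":0,"dz":0,"wx":0,"wy":0,"wz":0},{"dx":0,"dy":0,"dz":0,"wx":0,"wy":0,"wz":0},{"dx":0,"dy":0,"dz":0,"wx":0,"wy":0,"wz":0},{"dx":0,"dy":0,"dz":0,"wx":0,"wy":0,"wz":0},{"dx":0,"dy":0,"dz":0,"wx":0,"wy":0,"wz":0},{"dx":0,"dy":0,"dz":0,"wx":0,"wy":0,"wz":0},{"dx":0,"dy":0,"dz":0,"wx":0,"wy":0,"wz":0}]' 0 30
python3 -m inch '[{"dx":0,"dy":0,"dz":-1,"wx":0,"wy":0,"wz":0},{"dx":0,"dy":0,"dz":-2,"wx":0,"wy":0,"wz":0},{"dx":0,"dy":0,"dz":-2,"wx":0,"wy":0,"wz":0},{"dx":0,"dy":0,"dz":0,"wx":0,"wy":0,"wz":0},{"dx":0,"dy":0,"dz":0,"wx":0,"wy":0,"wz":0}]'
python3 -c "
from h import *
go(.4719,.005,.16)"
```

```text
t: 28.45
tcp_pos: [0.4384, -0.2534, 0.1088]
tool_rot: [0.707, 0.707, 0.0, 0.0]
force: [-0.5, -0.2, 0.1]
finger_gap: 1.004
gripper_force: 0.0
t: 29.45
tcp_pos: [0.4382, -0.2534, 0.109]
tool_rot: [0.707, 0.707, -0.0, 0.0]
force: [-1.2, 0.8, 6.0]
finger_gap: 0.556
gripper_force: 30.7
t: 30.08
tcp_pos: [0.4379, -0.253, 0.1581]
tool_rot: [0.707, 0.707, 0.0, -0.0]
force: [-0.7, -0.2, -1.9]
finger_gap: 0.554
gripper_force: 31.3
d cm (tool) [25.8   3.4  -0.18] w deg [-0. -0.  0.] t 30.075
```

```bash
python3 -m inch '[{"dx":1.8,"dy":0.2,"dz":0,"wx":0,"wy":0,"wz":0},{"dx":3,"dy":0.4,"dz":0,"wx":0,"wy":0,"wz":0},{"dx":3,"dy":0.4,"dz":0,"wx":0,"wy":0,"wz":0},{"dx":3,"dy":0.4,"dz":0,"wx":0,"wy":0,"wz":0},{"dx":3,"dy":0.4,"dz":0,"wx":0,"wy":0,"wz":0},{"dx":3,"dy":0.4,"dz":0,"wx":0,"wy":0,"wz":0},{"dx":3,"dy":0.4,"dz":0,"wx":0,"wy":0,"wz":0},{"dx":3,"dy":0.4,"dz":0,"wx":0,"wy":0,"wz":0},{"dx":3,"dy":0.4,"dz":0,"wx":0,"wy":0,"wz":0},{"dx":0,"dy":0,"dz":0,"wx":0,"wy":0,"wz":0}]'
python3 -m inch '[{"dx":0,"dy":0,"dz":1,"wx":0,"wy":0,"wz":0},{"dx":0,"dy":0,"dz":1.5,"wx":0,"wy":0,"wz":0},{"dx":0,"dy":0,"dz":1,"wx":0,"wy":0,"wz":0},{"dx":0,"dy":0,"dz":0.7,"wx":0,"wy":0,"wz":0},{"dx":0,"dy":0,"dz":0.3,"wx":0,"wy":0,"wz":0},{"dx":0,"dy":0,"dz":0.2,"wx":0,"wy":0,"wz":0},{"dx":0,"dy":0,"dz":0.2,"wx":0,"wy":0,"wz":0},{"dx":0,"dy":0,"dz":0,"wx":0,"wy":0,"wz":0},{"dx":0,"dy":0,"dz":0,"wx":0,"wy":0,"wz":0}]'
```

```text
t: 31.32
tcp_pos: [0.4708, 0.0075, 0.1578]
tool_rot: [0.706, 0.709, -0.001, -0.001]
force: [-0.5, -1.3, -1.9]
finger_gap: 0.554
gripper_force: 31.3
t: 32.45
tcp_pos: [0.4722, 0.0048, 0.1096]
tool_rot: [0.707, 0.707, 0.0, 0.0]
force: [-0.5, 0.3, -0.8]
finger_gap: 0.557
gripper_force: 31.3
```

```bash
python3 -m inch '[{"dx":0,"dy":0,"dz":0.1,"wx":0,"wy":0,"wz":0},{"dx":0,"dy":0,"dz":0.05,"wx":0,"wy":0,"wz":0},{"dx":0,"dy":0,"dz":0,"wx":0,"wy":0,"wz":0},{"dx":0,"dy":0,"dz":0,"wx":0,"wy":0,"wz":0}]'
```

```text
t: 32.95
tcp_pos: [0.4722, 0.0048, 0.109]
tool_rot: [0.707, 0.707, 0.0, 0.0]
force: [-1.6, 0.5, 8.9]
finger_gap: 0.55
gripper_force: 32.2
```

```bash
python3 -m inch '[{"dx":0,"dy":0,"dz":0,"wx":0,"wy":0,"wz":0},{"dx":0,"dy":0,"dz":0,"wx":0,"wy":0,"wz":0},{"dx":0,"dy":0,"dz":0,"wx":0,"wy":0,"wz":0},{"dx":0,"dy":0,"dz":0,"wx":0,"wy":0,"wz":0},{"dx":0,"dy":0,"dz":0,"wx":0,"wy":0,"wz":0},{"dx":0,"dy":0,"dz":-2,"wx":0,"wy":0,"wz":0},{"dx":0,"dy":0,"dz":-3,"wx":0,"wy":0,"wz":0},{"dx":0,"dy":0,"dz":-3,"wx":0,"wy":0,"wz":0},{"dx":0,"dy":0,"dz":-3,"wx":0,"wy":0,"wz":0},{"dx":0,"dy":0,"dz":-3,"wx":0,"wy":0,"wz":0}]' 1
python3 -m inch '[{"dx":3,"dy":0,"dz":0,"wx":0,"wy":0,"wz":0},{"dx":3.5,"dy":0,"dz":0,"wx":0,"wy":0,"wz":0},{"dx":3.5,"dy":0,"dz":0,"wx":0,"wy":0,"wz":0},{"dx":3.5,"dy":0,"dz":0,"wx":0,"wy":0,"wz":0},{"dx":3.5,"dy":0,"dz":0,"wx":0,"wy":0,"wz":0},{"dx":3.5,"dy":0,"dz":0,"wx":0,"wy":0,"wz":0},{"dx":3.5,"dy":0,"dz":0,"wx":0,"wy":0,"wz":0},{"dx":3,"dy":0,"dz":0,"wx":0,"wy":0,"wz":0},{"dx":2.8,"dy":-0.2,"dz":0,"wx":0,"wy":0,"wz":0},{"dx":0,"dy":0,"dz":0,"wx":0,"wy":0,"wz":0}]'
python3 -m inch '[{"dx":0,"dy":0,"dz":0,"wx":0,"wy":0,"wz":0},{"dx":0,"dy":0,"dz":0,"wx":0,"wy":0,"wz":0}]'
python3 -c "
from h import *
go(.47,.303,.1095)
cv2.imwrite('pics/s5.png',cv2.resize(eyes.snapshot('scene')[120:360,80:400],(640,480))[:,:,::-1])"
```

```text
t: 34.2
tcp_pos: [0.4718, 0.0048, 0.2488]
tool_rot: [0.707, 0.707, -0.0, -0.0]
force: [-0.3, -1.7, 0.1]
finger_gap: 1.0
gripper_force: 0.0
t: 35.45
tcp_pos: [0.4695, 0.3042, 0.2477]
tool_rot: [0.706, 0.708, 0.0, -0.0]
force: [-0.7, 0.2, 0.0]
finger_gap: 1.001
gripper_force: 0.0
t: 35.7
tcp_pos: [0.47, 0.3018, 0.2478]
tool_rot: [0.707, 0.707, -0.0, -0.0]
force: [-0.8, 0.1, -0.3]
finger_gap: 1.0
gripper_force: 0.0
d cm (tool) [1.200e-01 1.000e-02 1.383e+01] w deg [-0.  0. -0.] t 35.7
```

View pics/s5.png

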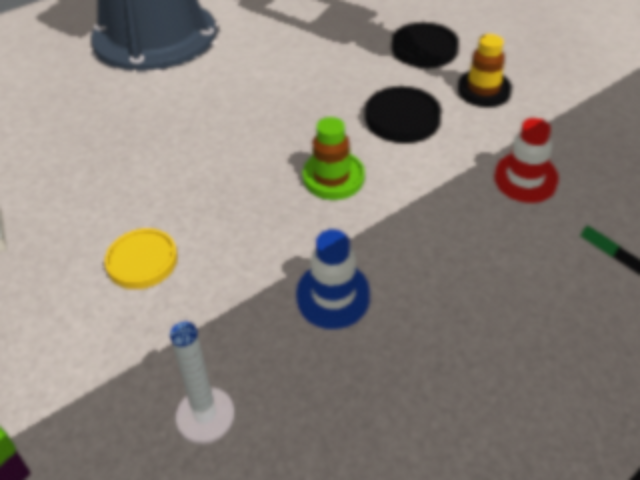

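Green is home (333,165) and the yellow dish is free (140,258). Next I fetch yellow and lift it high enough to clear green.

```bash
python3 -m inch '[{"dx":0.1,"dy":0,"dz":3,"wx":0,"wy":0,"wz":0},{"dx":0,"dy":0,"dz":3,"wx":0,"wy":0,"wz":0},{"dx":0,"dy":0,"dz":2,"wx":0,"wy":0,"wz":0},{"dx":0,"dy":0,"dz":2,"wx":0,"wy":0,"wz":0},{"dx":0,"dy":0,"dz":2,"wx":0,"wy":0,"wz":0},{"dx":0,"dy":0,"dz":1,"wx":0,"wy":0,"wz":0},{"dx":0,"dy":0,"dz":0.8,"wx":0,"wy":0,"wz":0},{"dx":0,"dy":0,"dz":0,"wx":0,"wy":0,"wz":0},{"dx":0,"dy":0,"dz":0,"wx":0,"wy":0,"wz":0}]'
python3 -m inch '[{"dx":0,"dy":0,"dz":0,"wx":0,"wy":0,"wz":0},{"dx":0,"dy":0,"dz":0,"wx":0,"wy":0,"wz":0},{"dx":0,"dy":0,"dz":0,"wx":0,"wy":0,"wz":0},{"dx":0,"dy":0,"dz":0,"wx":0,"wy":0,"wz":0},{"dx":0,"dy":0,"dz":0,"wx":0,"wy":0,"wz":0},{"dx":0,"dy":0,"dz":0,"wx":0,"wy":0,"wz":0},{"dx":0,"dy":0,"dz":0,"wx":0,"wy":0,"wz":0},{"dx":0,"dy":0,"dz":0,"wx":0,"wy":0,"wz":0}]' 0 30
python3 -m inch '[{"dx":0,"dy":0,"dz":-1,"wx":0,"wy":0,"wz":0},{"dx":0,"dy":0,"dz":-2,"wx":0,"wy":0,"wz":0},{"dx":0,"dy":0,"dz":-3,"wx":0,"wy":0,"wz":0},{"dx":0,"dy":0,"dz":-3,"wx":0,"wy":0,"wz":0},{"dx":0,"dy":0,"dz":-3,"wx":0,"wy":0,"wz":0},{"dx":0,"dy":0,"dz":-2,"wx":0,"wy":0,"wz":0},{"dx":0,"dy":0,"dz":0,"wx":0,"wy":0,"wz":0},{"dx":0,"dy":0,"dz":0,"wx":0,"wy":0,"wz":0}]'
python3 -c "
from h import *
go(.4372,-.2524,.25)"
```

```text
t: 36.88
tcp_pos: [0.4704, 0.3039, 0.1105]
tool_rot: [0.707, 0.707, 0.001, 0.0]
force: [-1.2, 0.1, 0.4]
finger_gap: 0.999
gripper_force: 0.0
t: 37.88
tcp_pos: [0.4702, 0.3039, 0.1105]
tool_rot: [0.707, 0.707, 0.0, 0.0]
force: [-0.9, -0.7, 5.8]
finger_gap: 0.558
gripper_force: 31.1
t: 38.88
tcp_pos: [0.4694, 0.3035, 0.2491]
tool_rot: [0.707, 0.707, -0.001, -0.0]
force: [0.6, 0.5, -1.0]
finger_gap: 0.551
gripper_force: 31.2
d cm (tool) [-5.559e+01 -3.230e+00 -5.000e-02] w deg [-0.1  0.   0. ] t 38.875
```

```bash
python3 -m inch '[{"dx":-2.5,"dy":-0.2,"dz":0,"wx":0,"wy":0,"wz":0},{"dx":-3.5,"dy":-0.2,"dz":0,"wx":0,"wy":0,"wz":0},{"dx":-3.5,"dy":-0.2,"dz":0,"wx":0,"wy":0,"wz":0},{"dx":-3.5,"dy":-0.2,"dz":0,"wx":0,"wy":0,"wz":0},{"dx":-3.5,"dy":-0.2,"dz":0,"wx":0,"wy":0,"wz":0},{"dx":-3.5,"dy":-0.2,"dz":0,"wx":0,"wy":0,"wz":0},{"dx":-3.5,"dy":-0.2,"dz":0,"wx":0,"wy":0,"wz":0},{"dx":-3.5,"dy":-0.2,"dz":0,"wx":0,"wy":0,"wz":0},{"dx":-3.5,"dy":-0.2,"dz":0,"wx":0,"wy":0,"wz":0},{"dx":-3.5,"dy":-0.2,"dz":0,"wx":0,"wy":0,"wz":0}]'
python3 -m inch '[{"dx":-3.5,"dy":-0.2,"dz":0,"wx":0,"wy":0,"wz":0},{"dx":-3.5,"dy":-0.2,"dz":0,"wx":0,"wy":0,"wz":0},{"dx":-3.5,"dy":-0.2,"dz":0,"wx":0,"wy":0,"wz":0},{"dx":-3.5,"dy":-0.2,"dz":0,"wx":0,"wy":0,"wz":0},{"dx":-3.5,"dy":-0.2,"dz":0,"wx":0,"wy":0,"wz":0},{"dx":-2.5,"dy":-0.2,"dz":0,"wx":0,"wy":0,"wz":0},{"dx":-1.6,"dy":0,"dz":0,"wx":0,"wy":0,"wz":0},{"dx":0,"dy":0,"dz":0,"wx":0,"wy":0,"wz":0},{"dx":0,"dy":0,"dz":0,"wx":0,"wy":0,"wz":0}]'
python3 -c "
from h import *
go(.4372,-.2524,.1105)"
```

```text
t: 40.12
tcp_pos: [0.4493, -0.0372, 0.2488]
tool_rot: [0.707, 0.707, -0.001, -0.001]
force: [0.1, 0.6, -0.7]
finger_gap: 0.552
gripper_force: 31.2
t: 41.25
tcp_pos: [0.4378, -0.2511, 0.2494]
tool_rot: [0.707, 0.707, 0.0, -0.001]
force: [0.7, 0.4, -0.7]
finger_gap: 0.548
gripper_force: 31.2
d cm (tool) [-0.15 -0.04 13.89] w deg [-0.1 -0.1  0. ] t 41.25
```

```bash
python3 -m inch '[{"dx":-0.1,"dy":0,"dz":2,"wx":0,"wy":0,"wz":0},{"dx":0,"dy":0,"dz":3,"wx":0,"wy":0,"wz":0},{"dx":0,"dy":0,"dz":3,"wx":0,"wy":0,"wz":0},{"dx":0,"dy":0,"dz":2.5,"wx":0,"wy":0,"wz":0},{"dx":0,"dy":0,"dz":1.5,"wx":0,"wy":0,"wz":0},{"dx":0,"dy":0,"dz":1,"wx":0,"wy":0,"wz":0},{"dx":0,"dy":0,"dz":0.4,"wx":0,"wy":0,"wz":0},{"dx":0,"dy":0,"dz":0.2,"wx":0,"wy":0,"wz":0},{"dx":0,"dy":0,"dz":0.2,"wx":0,"wy":0,"wz":0},{"dx":0,"dy":0,"dz":0,"wx":0,"wy":0,"wz":0}]'
python3 -m inch '[{"dx":0,"dy":0,"dz":0.05,"wx":0,"wy":0,"wz":0},{"dx":0,"dy":0,"dz":0,"wx":0,"wy":0,"wz":0},{"dx":0,"dy":0,"dz":0,"wx":0,"wy":0,"wz":0}]'
```

```text
t: 42.5
tcp_pos: [0.4382, -0.2534, 0.1122]
tool_rot: [0.707, 0.707, 0.0, 0.0]
force: [-0.3, -0.1, -0.6]
finger_gap: 0.556
gripper_force: 31.2
t: 42.88
tcp_pos: [0.4382, -0.2533, 0.1115]
tool_rot: [0.707, 0.707, -0.0, 0.0]
force: [-0.0, -0.3, -2.2]
finger_gap: 0.553
gripper_force: 31.2
```

```bash
python3 -m inch '[{"dx":0,"dy":0,"dz":0.1,"wx":0,"wy":0,"wz":0},{"dx":0,"dy":0,"dz":0.05,"wx":0,"wy":0,"wz":0},{"dx":0,"dy":0,"dz":0,"wx":0,"wy":0,"wz":0},{"dx":0,"dy":0,"dz":0,"wx":0,"wy":0,"wz":0}]'
```

```text
t: 43.38
tcp_pos: [0.4382, -0.2533, 0.1104]
tool_rot: [0.707, 0.707, -0.0, 0.0]
force: [-1.1, 0.6, 5.5]
finger_gap: 0.548
gripper_force: 31.7
```

Contact is felt. Release, rise, and check.

```bash
python3 -m inch '[{"dx":0,"dy":0,"dz":0,"wx":0,"wy":0,"wz":0},{"dx":0,"dy":0,"dz":0,"wx":0,"wy":0,"wz":0},{"dx":0,"dy":0,"dz":0,"wx":0,"wy":0,"wz":0},{"dx":0,"dy":0,"dz":0,"wx":0,"wy":0,"wz":0},{"dx":0,"dy":0,"dz":0,"wx":0,"wy":0,"wz":0},{"dx":0,"dy":0,"dz":-2,"wx":0,"wy":0,"wz":0},{"dx":0,"dy":0,"dz":-3,"wx":0,"wy":0,"wz":0},{"dx":0,"dy":0,"dz":-3,"wx":0,"wy":0,"wz":0},{"dx":0,"dy":0,"dz":-3,"wx":0,"wy":0,"wz":0},{"dx":0,"dy":0,"dz":-3,"wx":0,"wy":0,"wz":0}]' 1
python3 -m inch '[{"dx":0,"dy":0,"dz":-2,"wx":0,"wy":0,"wz":0},{"dx":0,"dy":0,"dz":0,"wx":0,"wy":0,"wz":0},{"dx":0,"dy":0,"dz":0,"wx":0,"wy":0,"wz":0}]'
python3 -c "
from h import *
cv2.imwrite('pics/s6.png',cv2.resize(eyes.snapshot('scene')[120:360,80:400],(640,480))[:,:,::-1])"
```

```text
t: 44.62
tcp_pos: [0.4379, -0.2531, 0.2509]
tool_rot: [0.707, 0.707, -0.0, -0.0]
force: [0.5, -0.0, 0.4]
finger_gap: 0.996
gripper_force: 0.0
t: 45.0
tcp_pos: [0.4377, -0.2528, 0.2692]
tool_rot: [0.707, 0.707, -0.0, -0.001]
force: [-0.2, 0.2, -0.5]
finger_gap: 0.997
gripper_force: 0.0
```

View pics/s6.png

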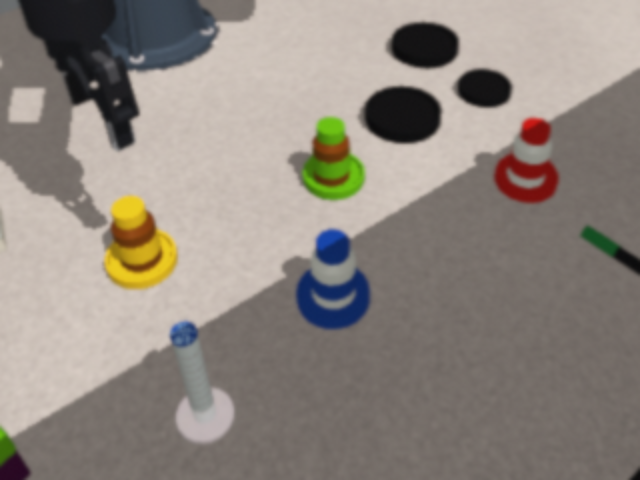

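All four bottles stand in their own dishes: yellow (137,245), green (333,165), blue (333,285) and red (530,165). The black dish (485,88) is empty and the cylinder is in place.

```bash
python3 -c "
from station import workorder
print(workorder.sign_off())"
```

```text
the job is handed in; nothing more can be done
None
```

The job is handed in at about 45 s: each bottle stands upright in its matching dish, the small black dish is empty, and the measuring cylinder was not touched.

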